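# Pack the tester's accessories into the keeper-bar transit tray

## Robot

A 7-joint arm with a two-finger parallel gripper is mounted at the origin on the work surface. World frame = base frame: x ahead of the robot, y to its left, z up, the work surface at z = 0. Lengths are in m, angles in rad, forces in N, time in s.
With the tool pointing down it reaches from about 0.35 to 0.9 m from the base axis. Payload 7.2 kg.
Tool frame: the origin (TCP) lies on the mounting face of the last link; the fingertips stand 182 mm ahead of it and the grasp point (between the pads) lies 163 mm ahead of it; z points along the fingers, y is the direction in which the jaws open and shut (so a half turn about z gives the same grasp; the last joint's range is limited). The gripper opens to 88 mm and grips with 3 to 60 N. Pads are 20 mm wide; open, the fingers measure 115 mm over their backs; the gripper's body (75 mm by 178 mm) begins 61 mm behind the grasp point.
Start: joints at [1.126, 0.411, -0.013, 1.596, 0.006, 1.134, -0.082], TCP at [0.23, -0.581, 0.405] pointing down, gripper open.
Joint ranges: [-2.95, 2.95], [-0.29, 1.99], [-1.47, 1.44], [0.14, 2.54], [-1.03, 4.17], [0.13, 1.85], [-2.86, 2.86]. Speed limits (rad/s): [2.39, 2.39, 3.01, 3.01, 3.14, 3.14, 3.14].

## Interface

Orientations are given as [roll, pitch, yaw] about the fixed x, y, z axes, in that order (R = Rz(yaw) Ry(pitch) Rx(roll)).
In Python, from workcell import * gives the robot as it stands. Calls block until the motion is done:
- move_pose(position, orientation): joint-space move of the TCP to a pose.
- move_linear(position, velocity=0.15, ori=None, threshold=None): straight line of the TCP; ori=None keeps the orientation; velocity is the mean speed in m/s. With threshold (N) it stops when the force on the tool has changed by that much, and returns True; else False.
- goto_joints(angles): joint-space move.
- command_gripper(opening, grasp_force=None): finger opening in m; grasp_force is the grip in N (None keeps the last); returns when the fingers have stopped.
- hold(seconds).
- inverse_kinematics(position, orientation): joint angles nearest the present ones, or None.
- get_obs(): the state.
- grab_frame(name): name is "side" or "top"; returns (picture, depth): 480x640x3 uint8, red, green, blue; 480x640 float32, m along the optical axis (not along the pixel's ray), 0 where there is no reading.
- camera_info(name): a dict with "intrinsics" (3x3 intrinsics, pixels), "k1" (the pictures are not rectified: a ray, as slopes to the right and down, at radius r is drawn at 1 + k1 r^2 times it, then the intrinsics apply), "rvec" (rotation vector, rad) and "tvec" (3), from world to camera coordinates, as OpenCV has them. Camera axes: x right, y down, z forward; pixel columns grow to the right and rows downward; lengths in m; the calibration is good to about 2 mm. A picture is of the moment at which its call begins. camera_info takes no time and is no camera call.
A pose or a line that the arm cannot do raises IKError and nothing moves.
- hand_in(): hands the job in, once; it reports no verdict.
The state is a dict: "t": time; "qpos": joint angles; "joint_vel": joint speeds; "joint_efforts": joint torques, N m; "tool_pos": TCP position; "tool_rot": TCP orientation; "ft_force": force on the tool from outside, world axes, zero at the start; "moment": the same for the moment, N m; "grip_width": finger opening in m.
Only numpy, scipy, OpenCV 4.12 (cv2) and the standard library are available. Lean on these libraries where they do the work, as an engineer would, in place of code of your own. Each camera call takes 0.05 s, during which the arm holds its last target. There are 200 camera calls.

## Task

Pack the hardness tester's accessory containers for transit. Squeeze together the two side tabs on the hub of the transit tray and, keeping them squeezed, turn the hub until its keeper bar swings right clear of the tray and locks open; stand every container (three to five of them) upright in the tray in one close row without gaps, beginning at the hub end; then squeeze and turn the hub back so that the bar lies along over the row again, with both tabs sprung out and locked. Leave everything else on the bench where it is.

Things in the scene. Friction and masses are not known exactly. Their poses are not given: they have to be found in the camera images.
- tray: Fixed low open aluminium tray; a column at its +y end carries the hub of a keeper bar. Origin: centre of its underside, z up; the row runs along its y. Inside 52 mm wide (x), 248 mm long (y -124 to +124); floor 4 mm, walls 4 mm, rim 18 mm above the bench. Hub axis upright at x 0, y +205 mm; under the hub an 80 mm disc, top at 80 mm, with lock pins. Place and yaw vary.
- row_start (a point): Middle of the inner face of the tray's hub-end wall (tray y = +124 mm), at the level of the tray floor; axes as the tray's. The row of containers starts here and runs in its -y direction: first container's centre 23 to 28 mm along -y, the next ones 46 to 49 mm farther each.
- keeper (a joint): Hub and bar angle, rad, 0 to 1.35 (end stops), counterclockwise from above. 0: bar over the row along tray -y; 1.35: swung out towards tray +x. Locks below 0.05 and above 1.30; both tabs must be in to pass the pins (to 0.4, from 0.95), free between. Stays where left (0.1 N m friction). Grey bar 24 mm wide, 285 mm long from the hub axis, underside 82, top 90 mm above the bench.
- hub_grip (a point): On the hub's axis, 117 mm above the bench: where to squeeze the tabs. It turns with the hub: its -y axis points along the bar; its x axis is the line on which the two tabs face each other (at +x and -x), so the fingers close along this x. The hub's black core (34 mm across) reaches 131 mm above the bench.
- bar_tip (a point): Middle of the top of the keeper bar's free end, 285 mm from the hub axis, 90 mm above the bench.
- tab_a (a joint): How far the tab on the hub's -x side is pressed in, m: 0 out (locked), 0.008 fully in. Spring 3.6 N at first, 8.4 N fully in; needs 6.5 mm to pass the pins. Upright ribbed grey paddle 26 mm wide, 6 mm thick, from 95 to 131 mm above the bench; 66 mm over the outer faces of the two tabs when out, 50 mm when both are in.
- tab_b (a joint): The same for the tab on the hub's +x side.
- can_tall: Container: upright black round can with an aluminium lid, 46 mm diameter, 72 mm tall, about 0.2 kg. Bottom-heavy. Origin at the centre of its underside, z up. May be absent.
- can_short: Container: upright plain steel round can, 46 mm diameter, 64 mm tall, about 0.3 kg. Bottom-heavy. Origin at the centre of its underside, z up. May be absent.
- box_wood: Container: upright square wooden box 46 x 46 mm, 68 mm tall, about 0.18 kg. Bottom-heavy. Origin at the centre of its underside, z up. x and y square to its faces. May be absent.
- box_grey: Container: upright square grey plastic box 46 x 46 mm, 72 mm tall, about 0.15 kg. Bottom-heavy. Origin at the centre of its underside, z up. x and y square to its faces. May be absent.
- jar: Container: upright amber round jar, 46 mm diameter up to 56 mm, with a white cap 40 mm across on top up to 70 mm, about 0.22 kg. Bottom-heavy. Origin at the centre of its underside, z up. May be absent.
- wash_bottle: Bystander: white plastic bottle, 64 mm diameter, 170 mm tall. Not to be moved. Origin under its centre.
- mug: Bystander: white mug, 80 mm diameter, 92 mm tall. Not to be moved. Origin under its centre.
- ref_disc: Bystander: flat steel reference disc, 44 mm diameter, 12 mm thick, lying among the containers. Not to be moved. Origin under its centre.
- usb_stick: Bystander: black memory stick 60 mm long, 9 mm thick, lying among the containers. Not to be moved. Origin under its centre.
- slide_gauge: Bystander: flat aluminium scale 160 x 30 mm, 12 mm high at its knob. Not to be moved. Origin under its centre.
- mouse: Bystander: round black computer mouse, 60 mm across, 33 mm high. Not to be moved. Origin under its centre.

How it is judged:
On the way, in this order (a step that is already met when the one before it is completed fails the run):
1. the keeper bar is swung clear and locked open with both tabs sprung out (value of joint keeper above 1.27 rad and value of joint each of tab_a, tab_b below 0.002 m), for 0.2 s.
2. all the containers stand in the tray in one close row from the hub end, with the bar open (x of can_tall in the frame of row_start between -0.008 and 0.008 m and y of can_tall in the frame of row_start between -0.231 and -0.018 m and z of each of can_tall, can_short, box_wood, box_grey, jar in the frame of row_start below 0.006 m and angle between each of can_tall, can_short, box_wood, box_grey, jar's own z axis and vertical below 0.1 rad and (y of can_tall in the frame of row_start above -0.133 m or horizontal distance between can_tall and can_short below 0.064 m or horizontal distance between can_tall and box_wood below 0.064 m or horizontal distance between can_tall and box_grey below 0.064 m or horizontal distance between can_tall and jar below 0.064 m) and x of can_short in the frame of row_start between -0.008 and 0.008 m and y of can_short in the frame of row_start between -0.231 and -0.018 m and (y of can_short in the frame of row_start above -0.133 m or horizontal distance between can_short and can_tall below 0.064 m or horizontal distance between can_short and box_wood below 0.064 m or horizontal distance between can_short and box_grey below 0.064 m or horizontal distance between can_short and jar below 0.064 m) and x of box_wood in the frame of row_start between -0.008 and 0.008 m and y of box_wood in the frame of row_start between -0.231 and -0.018 m and (y of box_wood in the frame of row_start above -0.133 m or horizontal distance between box_wood and can_tall below 0.064 m or horizontal distance between box_wood and can_short below 0.064 m or horizontal distance between box_wood and box_grey below 0.064 m or horizontal distance between box_wood and jar below 0.064 m) and x of box_grey in the frame of row_start between -0.008 and 0.008 m and y of box_grey in the frame of row_start between -0.231 and -0.018 m and (y of box_grey in the frame of row_start above -0.133 m or horizontal distance between box_grey and can_tall below 0.064 m or horizontal distance between box_grey and can_short below 0.064 m or horizontal distance between box_grey and box_wood below 0.064 m or horizontal distance between box_grey and jar below 0.064 m) and x of jar in the frame of row_start between -0.008 and 0.008 m and y of jar in the frame of row_start between -0.231 and -0.018 m and (y of jar in the frame of row_start above -0.133 m or horizontal distance between jar and can_tall below 0.064 m or horizontal distance between jar and can_short below 0.064 m or horizontal distance between jar and box_wood below 0.064 m or horizontal distance between jar and box_grey below 0.064 m) and (y of can_tall in the frame of row_start between -0.041 and -0.018 m or y of can_short in the frame of row_start between -0.041 and -0.018 m or y of box_wood in the frame of row_start between -0.041 and -0.018 m or y of box_grey in the frame of row_start between -0.041 and -0.018 m or y of jar in the frame of row_start between -0.041 and -0.018 m) and (y of can_tall in the frame of row_start between -0.087 and -0.064 m or y of can_short in the frame of row_start between -0.087 and -0.064 m or y of box_wood in the frame of row_start between -0.087 and -0.064 m or y of box_grey in the frame of row_start between -0.087 and -0.064 m or y of jar in the frame of row_start between -0.087 and -0.064 m) and (y of can_tall in the frame of row_start between -0.133 and -0.11 m or y of can_short in the frame of row_start between -0.133 and -0.11 m or y of box_wood in the frame of row_start between -0.133 and -0.11 m or y of box_grey in the frame of row_start between -0.133 and -0.11 m or y of jar in the frame of row_start between -0.133 and -0.11 m) and linear speed of each of can_tall, can_short, box_wood, box_grey, jar below 0.02 m/s and value of joint keeper above 1 rad), for 0.2 s.
3. the keeper bar lies over the row and both tabs have sprung out (value of joint keeper below 0.08 rad and value of joint each of tab_a, tab_b below 0.002 m), for 0.2 s.
At the end, for the whole second after the job is handed in: All containers upright (0.1 rad) on the tray floor (6 mm), within 8 mm of its centre line, first three places from the hub end taken with gaps totalling at most 18 mm, any farther one at most 18 mm from a neighbour; at rest; bar over the row (joint < 0.08 rad), tabs out (< 2 mm) (all of step 3 and x of can_tall in the frame of row_start between -0.008 and 0.008 m and y of can_tall in the frame of row_start between -0.231 and -0.018 m and z of each of can_tall, can_short, box_wood, box_grey, jar in the frame of row_start below 0.006 m and angle between each of can_tall, can_short, box_wood, box_grey, jar's own z axis and vertical below 0.1 rad and (y of can_tall in the frame of row_start above -0.133 m or horizontal distance between can_tall and can_short below 0.064 m or horizontal distance between can_tall and box_wood below 0.064 m or horizontal distance between can_tall and box_grey below 0.064 m or horizontal distance between can_tall and jar below 0.064 m) and x of can_short in the frame of row_start between -0.008 and 0.008 m and y of can_short in the frame of row_start between -0.231 and -0.018 m and (y of can_short in the frame of row_start above -0.133 m or horizontal distance between can_short and can_tall below 0.064 m or horizontal distance between can_short and box_wood below 0.064 m or horizontal distance between can_short and box_grey below 0.064 m or horizontal distance between can_short and jar below 0.064 m) and x of box_wood in the frame of row_start between -0.008 and 0.008 m and y of box_wood in the frame of row_start between -0.231 and -0.018 m and (y of box_wood in the frame of row_start above -0.133 m or horizontal distance between box_wood and can_tall below 0.064 m or horizontal distance between box_wood and can_short below 0.064 m or horizontal distance between box_wood and box_grey below 0.064 m or horizontal distance between box_wood and jar below 0.064 m) and x of box_grey in the frame of row_start between -0.008 and 0.008 m and y of box_grey in the frame of row_start between -0.231 and -0.018 m and (y of box_grey in the frame of row_start above -0.133 m or horizontal distance between box_grey and can_tall below 0.064 m or horizontal distance between box_grey and can_short below 0.064 m or horizontal distance between box_grey and box_wood below 0.064 m or horizontal distance between box_grey and jar below 0.064 m) and x of jar in the frame of row_start between -0.008 and 0.008 m and y of jar in the frame of row_start between -0.231 and -0.018 m and (y of jar in the frame of row_start above -0.133 m or horizontal distance between jar and can_tall below 0.064 m or horizontal distance between jar and can_short below 0.064 m or horizontal distance between jar and box_wood below 0.064 m or horizontal distance between jar and box_grey below 0.064 m) and (y of can_tall in the frame of row_start between -0.041 and -0.018 m or y of can_short in the frame of row_start between -0.041 and -0.018 m or y of box_wood in the frame of row_start between -0.041 and -0.018 m or y of box_grey in the frame of row_start between -0.041 and -0.018 m or y of jar in the frame of row_start between -0.041 and -0.018 m) and (y of can_tall in the frame of row_start between -0.087 and -0.064 m or y of can_short in the frame of row_start between -0.087 and -0.064 m or y of box_wood in the frame of row_start between -0.087 and -0.064 m or y of box_grey in the frame of row_start between -0.087 and -0.064 m or y of jar in the frame of row_start between -0.087 and -0.064 m) and (y of can_tall in the frame of row_start between -0.133 and -0.11 m or y of can_short in the frame of row_start between -0.133 and -0.11 m or y of box_wood in the frame of row_start between -0.133 and -0.11 m or y of box_grey in the frame of row_start between -0.133 and -0.11 m or y of jar in the frame of row_start between -0.133 and -0.11 m) and linear speed of each of can_tall, can_short, box_wood, box_grey, jar below 0.02 m/s); the robot touches nothing.
It fails at once if one of the bystanders (bottle, mug, disc, memory stick, scale, mouse) is moved more than 30 mm (distance of any of wash_bottle, mug, ref_disc, usb_stick, slide_gauge, mouse from where it was at the start of the episode above 0.03 m).
Of can_tall, can_short, box_wood, box_grey, jar only 3 to 5 are there at a start; the rules pass over those that are not, and their reading is None.
At some moment in a run one of can_tall, can_short, box_wood, box_grey, jar may be knocked a few centimetres aside while the robot is not near it.
Once in a run the grip may slacken for a moment while it holds something.
It also fails if it takes over 210 s, if anything falls off the work surface, if the arm or the gripper's body presses on something with over 40 N, if the wrist force passes 120 N, or if a joint passes its speed limit or range.

## Working session

There is one attempt and no reset: what is moved stays moved. The work goes in short steps, each a Python script; the robot and the scene stay as the last script left them, time stands still between calls to the robot, and variables do not carry over. Pictures are saved under pics/ and viewed, about 12 in all and at most 16, crops included, and the job is handed in when it is done.

```bash
ls; mkdir -p pics
python3 - <<'E'
from workcell import *
import cv2
for n in("top","side"):
    p,d=grab_frame(n); cv2.imwrite(f"pics/{n}0.png",p[:,:,::-1]); 
    import numpy as np
    np.save(f"pics/{n}0d.npy",d); print(n,camera_info(n),(d>0).mean())
o=get_obs();print(o)
E
```

```text
pics
top {'intrinsics': array([[523.20375517,   0.        , 325.71856596],
       [  0.        , 523.20375517, 235.55849473],
       [  0.        ,   0.        ,   1.        ]]), 'k1': -0.11181312746589189, 'rvec': array([ 2.06133179, -2.16484988,  0.21541756]), 'tvec': array([-0.00210553,  0.57746765,  1.10409004])} 0.9961686197916667
side {'intrinsics': array([[511.53275632,   0.        , 321.58799618],
       [  0.        , 511.53275632, 242.20165552],
       [  0.        ,   0.        ,   1.        ]]), 'k1': 0.008178992711641995, 'rvec': array([ 0.95681234, -2.32892185,  1.19721857]), 'tvec': array([0.39692535, 0.30711788, 0.82568136])} 0.99615234375
{'t': 0.1, 'qpos': array([ 1.1258245 ,  0.41185366, -0.01271314,  1.59691603,  0.0056095 ,
        1.13431833, -0.08219445]), 'joint_vel': array([-8.11531372e-04, -7.94130647e-04,  1.32248167e-03, -1.05197187e-03,
        1.98549382e-03, -4.93154438e-04, -5.05708686e-05]), 'joint_efforts': array([ 2.59343658e-03, -5.89099503e+01,  6.44011516e-01, -2.91712046e+01,
       -5.37620997e-02,  1.45297428e-02,  7.31037289e-05]), 'tool_pos': array([ 0.22986633, -0.58100238,  0.4038901 ]), 'tool_rot': array([-3.14013720e+00,  1.10920028e-04,  3.76806490e-01]), 'ft_force': array([ 0.6710609 , -0.02885904,  0.82675027]), 'moment': array([-0.011179  ,  0.05959216,  0.0212359 ]), 'grip_width': 0.08773981006728411}
```

View pics/top0.png

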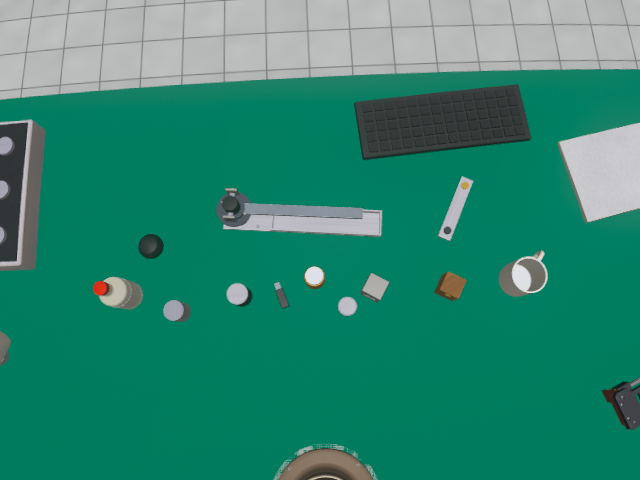

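View pics/side0.png

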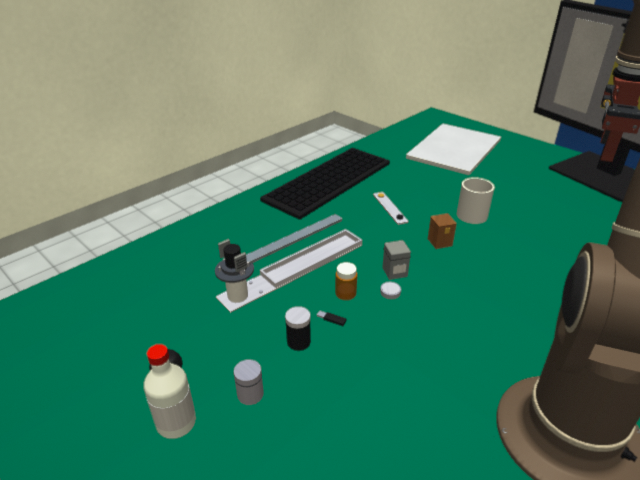

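```bash
cat > h.py <<'E'
from workcell import *
import numpy as np, cv2
from scipy.spatial.transform import Rotation as Ro
def cam(n):
    c=camera_info(n); R=cv2.Rodrigues(c["rvec"])[0]; return c["intrinsics"],np.array([c["k1"],0,0,0.]),R,c["tvec"]
def rays(n,uv):
    K,D,R,t=cam(n); s=cv2.undistortPoints(np.asarray(uv,float).reshape(-1,1,2),K,D)[:,0]
    return -R.T@t, np.c_[s,np.ones(len(s))]@R      # centre, directions (unit depth)
def onplane(n,uv,z):
    c,d=rays(n,uv); return c+d*((z-c[2])/d[:,2])[:,None]
def cloud(n,d):
    v,u=np.mgrid[:480,:640]; c,r=rays(n,np.c_[u.ravel(),v.ravel()])
    P=c+r*d.ravel()[:,None]; P[d.ravel()==0]=np.nan; return P.reshape(480,640,3)
def blobs(p,d,lo=.056,hi=.080,n="top"):
    P=cloud(n,d); m=((P[...,2]>lo)&(P[...,2]<hi)).astype(np.uint8)
    N,L,S,C=cv2.connectedComponentsWithStats(m,connectivity=4); out=[]
    for i in range(1,N):
        if not 150<S[i,4]<900: continue
        k=L==i; z=np.median(P[k][:,2])
        k&=abs(P[...,2]-z)<.006
        vu=np.argwhere(k)[:,::-1]; W=onplane(n,vu,z)[:,:2]
        (cx,cy),(w,h),a=cv2.minAreaRect((W*1000).astype(np.float32))
        out.append(dict(px=C[i].round(),c=W.mean(0),rc=np.array([cx,cy])/1000,wh=(round(w),round(h)),ang=a,z=z,rgb=np.median(p[k],0),n=int(k.sum())))
    return out
E
python3 - <<'E'
from h import *
np.set_printoptions(precision=4,suppress=True)
p=cv2.imread("pics/top0.png")[:,:,::-1]; d=np.load("pics/top0d.npy"); ps=cv2.imread("pics/side0.png")[:,:,::-1]; ds=np.load("pics/side0d.npy")
P=cloud("top",d); print("bench z",np.median(P[330:420,150:550,2]),P[330:420,150:550,2].std())
Q=cloud("side",ds); print("side bench",np.nanmedian(Q[400:470,250:450,2]))
for b in blobs(p,d): print(b)
# hub core, bar, tray
for nm,lo,hi in(("core",.122,.140),("bar",.084,.096),("disc",.07,.0839)):
    for n,X in(("top",P),("side",Q)):
        m=(X[...,2]>lo)&(X[...,2]<hi)
        if n=="top": m[:160]=0;m[270:]=0;m[:,:200]=0;m[:,400:]=0
        else: m[:200]=0;m[310:]=0;m[:,:200]=0;m[:,380:]=0
        W=X[m]; print(nm,n,m.sum(),W.mean(0),cv2.minAreaRect((W[:,:2]*1000).astype(np.float32)))
for n,X in(("top",P),("side",Q)):
    m=(X[...,2]>.0145)&(X[...,2]<.022)
    if n=="top": m[:195]=0;m[245:]=0;m[:,:250]=0;m[:,400:]=0
    else: m[:215]=0;m[310:]=0;m[:,:245]=0;m[:,375:]=0
    W=X[m]; print("rim",n,m.sum(),W.mean(0),cv2.minAreaRect((W[:,:2]*1000).astype(np.float32)))
    im=np.zeros((300,400,3),np.uint8)
    np.save(f"pics/rim_{n}.npy",W)
    q=((W[:,:2]-[.3,-.2])*1000).astype(int)
    vis=np.full((480,640),0,np.uint8);vis[m]=255;cv2.imwrite(f"pics/rim_{n}.png",vis)
a=cv2.resize(cv2.imread("pics/rim_top.png")[190:250,210:400],None,fx=4,fy=4); b=cv2.resize(cv2.imread("pics/rim_side.png")[210:310,210:400],None,fx=3,fy=3)
t=cv2.resize(cv2.cvtColor(p,cv2.COLOR_RGB2BGR)[185:250,210:400],None,fx=4,fy=4)
o=np.zeros((600,760,3),np.uint8);o[:240]=a;o[300:600,:570]=b; cv2.imwrite("pics/rim.png",np.vstack([a,t])[:600])
E
```

```text
bench z nan nan
side bench -0.0003542684833758303
{'px': array([314., 275.]), 'c': array([0.4879, 0.0003]), 'rc': array([0.4886, 0.0004]), 'wh': (37, 39), 'ang': 87.30288696289062, 'z': np.float64(0.06954469234686744), 'rgb': array([222., 224., 231.]), 'n': 265}
{'px': array([452., 285.]), 'c': array([ 0.4516, -0.3006]), 'rc': array([ 0.4516, -0.3005]), 'wh': (48, 47), 'ang': 60.76445770263672, 'z': np.float64(0.06731906932963394), 'rgb': array([139., 101.,  63.]), 'n': 459}
{'px': array([375., 286.]), 'c': array([ 0.4576, -0.1316]), 'rc': array([ 0.4575, -0.1315]), 'wh': (46, 46), 'ang': 58.59611511230469, 'z': np.float64(0.07126236538661745), 'rgb': array([174., 174., 169.]), 'n': 449}
{'px': array([238., 294.]), 'c': array([0.4555, 0.1669]), 'rc': array([0.4554, 0.1669]), 'wh': (47, 44), 'ang': 43.197792053222656, 'z': np.float64(0.07154496598144466), 'rgb': array([186., 186., 194.]), 'n': 361}
{'px': array([173., 310.]), 'c': array([0.4269, 0.3097]), 'rc': array([0.4267, 0.3093]), 'wh': (47, 43), 'ang': 87.83621215820312, 'z': np.float64(0.0634451772082133), 'rgb': array([161., 1
[... 424 characters left out ...]
6954345703)
bar side 1051 [0.6257 0.0502 0.0889] ((635.9810791015625, 44.528175354003906), (312.4705505371094, 63.41815185546875), 88.80977630615234)
disc top 366 [0.6303 0.1609 0.0795] ((588.7235717773438, 74.10396575927734), (294.2917175292969, 129.33154296875), 73.38237762451172)
disc side 541 [0.6044 0.1475 0.0786] ((543.3718872070312, 75.72972106933594), (318.49560546875, 210.49789428710938), 74.84198760986328)
rim top 304 [ 0.6043 -0.0499  0.0179] ((622.7232055664062, -32.40214538574219), (256.47174072265625, 61.33866500854492), 84.07748413085938)
rim side 521 [ 0.6032 -0.0127  0.017 ] ((600.0296020507812, -28.103424072265625), (220.7779541015625, 330.3354797363281), 27.82451820373535)
```

View pics/rim.png

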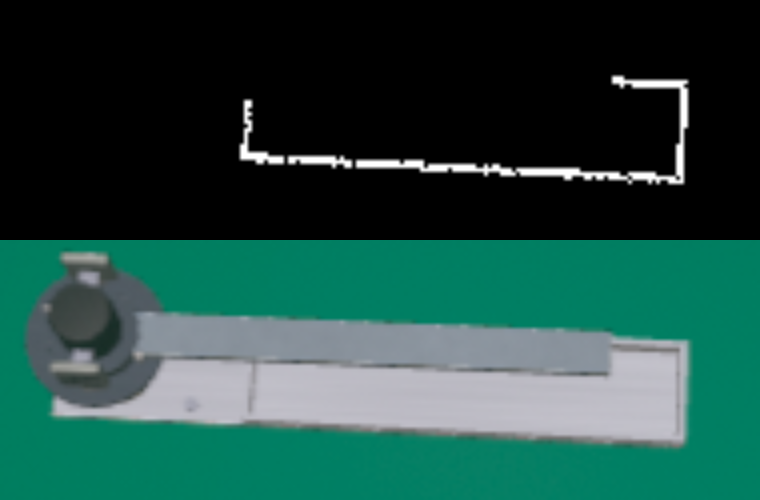

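```bash
cat >> h.py <<'E'
TY=np.radians(-5.87); TC=np.array([.6227,-.0324]); HUB=np.array([.6435,.1708])
ex=np.array([np.cos(TY),np.sin(TY)]); ey=np.array([-ex[1],ex[0]])
def T(x,y): return TC+x*ex+y*ey
def ori(jaw): return [np.pi,0,jaw+np.pi/2]      # jaw: angle of jaw axis in world
def pos(xy,zg): return [xy[0],xy[1],zg+.163]    # zg: height of grasp point
def st(s=""):
    o=get_obs(); print(s,"t%.1f"%o["t"],"w%.4f"%o["grip_width"],"p",np.round(o["tool_pos"],4),"yaw%.3f"%o["tool_rot"][2],"F",np.round(o["ft_force"],1),"Mz%.2f"%o["moment"][2],"q7 %.2f"%o["qpos"][6],flush=True); return o
def turn(a0,a1,n,off):
    for a in np.linspace(a0,a1,n+1)[1:]:
        q=inverse_kinematics(pos(HUB,.117),ori(TY+a+off)); goto_joints(q); o=st("turn %.2f"%a)
        if o["grip_width"]>.0525: hold(.3); command_gripper(.04,30); st("regrip")
E
python3 - <<'E'
from h import *
for off in(0,-np.pi):
    print(off,[None if (q:=inverse_kinematics(pos(HUB,z),ori(TY+a+off))) is None else q.round(2) for z,a in((.2,0),(.117,0),(.117,.7),(.117,1.36),(.2,1.36))])
E
```

```text
0 [array([ 0.16,  0.64, -0.78,  1.5 ,  0.47,  1.2 , -0.79]), array([ 0.12,  0.71, -0.7 ,  1.57,  0.5 ,  1.05, -0.82]), array([ 0.18,  0.74, -0.8 ,  1.57,  0.58,  1.08, -0.17]), array([ 0.23,  0.78, -0.9 ,  1.57,  0.66,  1.12,  0.44]), array([ 0.23,  0.68, -0.9 ,  1.49,  0.55,  1.23,  0.51])]
-3.141592653589793 [array([ 0.37,  0.85, -1.24,  1.48,  0.81,  1.39,  2.12]), array([ 0.37,  0.97, -1.25,  1.56,  0.94,  1.31,  2.04]), array([-1.03,  0.97,  1.24,  1.66, -0.97,  1.25, -2.11]), array([-0.06,  0.64, -0.41,  1.59,  0.29,  0.98, -2.44]), array([ 0.  ,  0.57, -0.51,  1.51,  0.29,  1.14, -2.44])]
```

Run:
```python
from h import *
move_pose(pos(HUB,.22),ori(TY)); st()
move_linear(pos(HUB,.117),.12,threshold=15) and print("CONTACT"); st("down")
command_gripper(.04,30); st("sq")
turn(0,1.345,8,0)
command_gripper(.088); st("open"); hold(.3)
move_linear(pos(HUB,.22),.2); st("up")
p,d=grab_frame("top"); cv2.imwrite("pics/a.png",p[100:400,60:560,::-1])
p,d=grab_frame("side"); cv2.imwrite("pics/b.png",p[:,:,::-1])
```

```text
t3.1 w0.0877 p [0.6439 0.1696 0.3829] yaw1.467 F [ 0.1 -0.3 -0.2] Mz0.04 q7 -0.78
down t4.1 w0.0879 p [0.6438 0.1711 0.2808] yaw1.468 F [ 0.2 -0.4 -0.4] Mz-0.03 q7 -0.84
sq t4.8 w0.0489 p [0.6429 0.1711 0.2805] yaw1.469 F [-5.7 -1.4  6.4] Mz0.07 q7 -0.84
turn 0.17 t5.1 w0.0492 p [0.643  0.171  0.2804] yaw1.638 F [-4.7 -0.3  6.1] Mz0.11 q7 -0.69
turn 0.34 t5.3 w0.0489 p [0.6431 0.171  0.2804] yaw1.806 F [-3.7 -1.   6.3] Mz0.04 q7 -0.54
turn 0.50 t5.6 w0.0490 p [0.6432 0.171  0.2804] yaw1.974 F [-3.2 -0.2  6. ] Mz0.09 q7 -0.39
turn 0.67 t5.9 w0.0490 p [0.6433 0.1711 0.2804] yaw2.141 F [-3.5 -0.3  5.4] Mz0.12 q7 -0.25
turn 0.84 t6.1 w0.0494 p [0.6434 0.1712 0.2804] yaw2.309 F [-2.8  0.4  5.8] Mz0.12 q7 -0.10
turn 1.01 t6.4 w0.0489 p [0.6435 0.1712 0.2805] yaw2.476 F [-1.4  0.7  3.7] Mz0.07 q7 0.05
turn 1.18 t6.7 w0.0489 p [0.6435 0.1713 0.2805] yaw2.644 F [-1.8  1.7  4.7] Mz0.09 q7 0.20
turn 1.34 t6.9 w0.0490 p [0.6436 0.1714 0.2804] yaw2.809 F [0.7 3.1 4.3] Mz0.05 q7 0.35
open t7.7 w0.0876 p [0.6435 0.1706 0.2798] yaw2.813 F [ 0.3 -0.   0.1] Mz-0.03 q7 0.35
up t8.7 w0.0876 p [0.6433 0.1705 0.3821] yaw2.813 F [-0.2 -1.2 -0.2] Mz-0.00 q7 0.42
```

View pics/a.png

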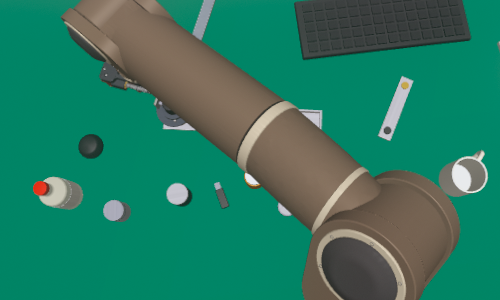

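View pics/b.png

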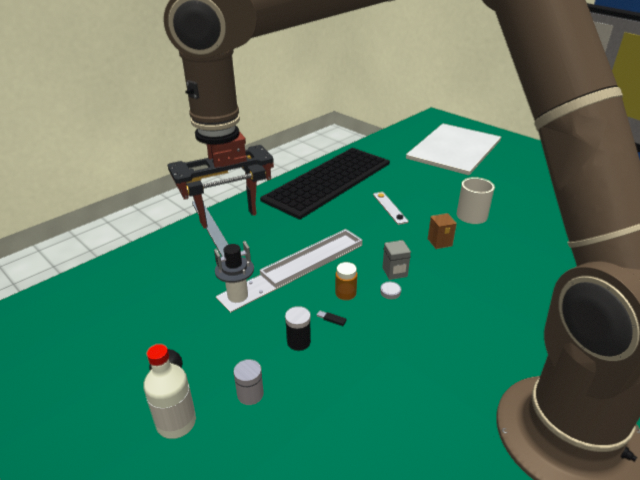

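```bash
cat >> h.py <<'E'
PARK=[1.126,0.411,-0.013,1.596,0.006,1.134,-0.082]
SY=[.098,.0498,.0016,-.0466,-.0948]
NAMES={"jar":(.070,(222,224,231)),"box_wood":(.068,(139,101,63)),"box_grey":(.072,(174,174,169)),"can_tall":(.072,(186,186,194)),"can_short":(.064,(161,161,175))}
def look(tag):
    p,d=grab_frame("top"); cv2.imwrite(f"pics/{tag}.png",p[100:400,60:560,::-1]); out=blobs(p,d)
    for b in out:
        v=np.array([(b["rc"]-TC)@ex,(b["rc"]-TC)@ey]); b["tray"]=v
        print(b["px"],b["rc"].round(4),"tray",v.round(4),b["wh"],"ang%.1f"%b["ang"],"z%.4f"%b["z"],b["rgb"],b["n"])
    return out
def find(bl,px):  return min(bl,key=lambda b:np.hypot(*(b["px"]-px)))
def pickplace(b,slot,box):
    jaw=TY
    if box: jaw=TY+(np.radians(b["ang"])-TY+np.pi/4)%(np.pi/2)-np.pi/4
    move_pose(pos(b["rc"],.20),ori(jaw))
    if move_linear(pos(b["rc"],.041),.15,threshold=12): st("CONTACT in descent"); return
    command_gripper(.03,20); o=st("grip")
    if not .043<o["grip_width"]<.049: print("BAD WIDTH"); return
    move_linear(pos(b["rc"],.076),.1); st("lift")
    put(slot)
def put(slot):
    move_linear(pos(T(-.11,SY[slot]),.076),.15,ori=ori(TY)); o=st("pre")
    if not .043<o["grip_width"]<.049: print("LOST?"); return
    if move_linear(pos(T(0,SY[slot]),.076),.1,threshold=8): st("CONTACT in slide"); return
    print(move_linear(pos(T(0,SY[slot]),.0445),.05,threshold=6)); st("down")
    command_gripper(.075); move_linear(pos(T(0,SY[slot]),.20),.2); st("up"); command_gripper(.088)
E
python3 - <<'E'
from h import *
goto_joints(PARK); st()
bl=look("c"); pickplace(find(bl,(314,275)),0,False); goto_joints(PARK); st(); look("d")
p,d=grab_frame("side"); cv2.imwrite("pics/d_s.png",p[:,:,::-1])
E
```

```text
t11.8 w0.0878 p [ 0.2311 -0.5808  0.4046] yaw0.379 F [-0.1 -0.3 -0.9] Mz-0.02 q7 -0.08
[314. 276.] [4.886e-01 4.000e-04] tray [-0.1368  0.0189] (37, 39) ang87.3 z0.0694 [221. 223. 230.] 261
[452. 285.] [ 0.4509 -0.3002] tray [-0.1435 -0.284 ] (48, 49) ang60.8 z0.0669 [139. 100.  62.] 457
[375. 286.] [ 0.4575 -0.1314] tray [-0.1542 -0.1154] (46, 46) ang58.5 z0.0714 [173. 173. 168.] 451
[237. 294.] [0.4559 0.1674] tray [-0.1864  0.1817] (45, 44) ang43.2 z0.0717 [186. 185. 194.] 362
[173. 310.] [0.4267 0.3093] tray [-0.2299  0.3198] (47, 43) ang87.8 z0.0635 [160. 161. 174.] 356
grip t16.0 w0.0459 p [4.884e-01 4.000e-04 2.040e-01] yaw1.468 F [-1.8 -1.   2. ] Mz-0.04 q7 -0.60
lift t16.5 w0.0455 p [4.885e-01 2.000e-04 2.390e-01] yaw1.468 F [ 0.8 -0.8 -3.8] Mz0.03 q7 -0.56
pre t17.2 w0.0455 p [0.5228 0.0756 0.2384] yaw1.468 F [-0.5 -1.1 -1.7] Mz-0.04 q7 -0.70
True
down t19.1 w0.0455 p [0.6323 0.065  0.2076] yaw1.468 F [ 0.  -0.6  4.4] Mz0.10 q7 -0.64
up t20.7 w0.0750 p [0.6323 0.0648 0.3618] yaw1.468 F [ 0.2 -0.5  0.1] Mz0.03 q7 -0.54
 t23.8 w0.0877 p [ 0.2312 -0.5808  0.4046] yaw0.379 F [-0.   0.7 -0.1] Mz0.00 q7 -0.08
[282. 213.] [0.6332 0.0651] tray [0.0004 0.0981] (38, 39) ang88.1 z0.0731 [221. 224. 230.] 247
[537. 272.] [ 0.4685 -0.4871] tray [-0.1069 -0.4681] (70, 33) ang15.9 z0.0696 [112. 110. 101.] 78
[452. 285.] [ 0.4516 -0.3007] tray [-0.1428 -0.2844] (47, 47) ang61.5 z0.0674 [139. 101.  63.] 454
[375. 286.] [ 0.4575 -0.1314] tray [-0.1542 -0.1154] (46, 46) ang58.5 z0.0713 [174. 173. 168.] 452
[237. 294.] [0.4553 0.1669] tray [-0.1869  0.1811] (47, 44) ang43.2 z0.0717 [186. 185. 194.] 365
[173. 310.] [0.4267 0.3092] tray [-0.2299  0.3198] (47, 43) ang87.8 z0.0636 [160. 161. 174.] 360
```

View pics/d.png

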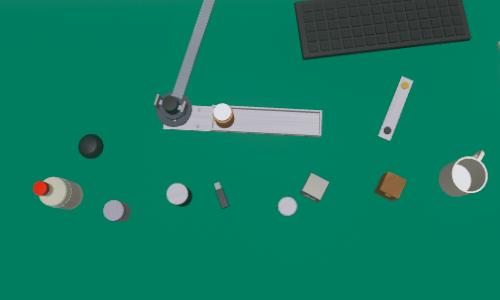

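```bash
sed -i 's/; return$/; raise SystemExit/' h.py
cat > run.py <<'E'
from h import *
import sys
def go(px,slot,box,tag,bl):
    b=find(bl,px); print("TARGET",b["px"],b["rc"],b["wh"])
    if np.hypot(*(b["px"]-px))>40: print("not found"); raise SystemExit
    pickplace(b,slot,box); goto_joints(PARK); st(); bl=look(tag)
    for s in range(slot+1):
        e=min(np.hypot(*(q["tray"]-[0,SY[s]])) for q in bl)
        if e>.005: print("slot",s,"off",e); raise SystemExit
    return bl
E
python3 - <<'E'
from run import *
bl=look("e0")
bl=go((237,294),1,False,"e",bl)
bl=go((173,310),2,False,"f",bl)
E
```

```text
[282. 213.] [0.6331 0.0651] tray [0.0003 0.0981] (38, 39) ang88.1 z0.0733 [221. 224. 230.] 249
[452. 285.] [ 0.4514 -0.3005] tray [-0.1429 -0.2842] (48, 47) ang61.2 z0.0671 [139. 101.  63.] 462
[375. 286.] [ 0.4574 -0.1314] tray [-0.1543 -0.1154] (46, 47) ang58.6 z0.0712 [174. 173. 168.] 453
[237. 294.] [0.4559 0.1664] tray [-0.1863  0.1807] (46, 45) ang87.5 z0.0715 [186. 185. 194.] 366
[173. 310.] [0.4267 0.3092] tray [-0.2299  0.3198] (47, 43) ang87.8 z0.0635 [160. 161. 174.] 363
TARGET [237. 294.] [0.45589502 0.1663709 ] (46, 45)
grip t28.6 w0.0459 p [0.4558 0.1664 0.204 ] yaw1.468 F [-0.9  0.2  1.9] Mz0.03 q7 -1.19
lift t29.1 w0.0459 p [0.4559 0.1661 0.239 ] yaw1.468 F [-1.2  0.1 -1.7] Mz-0.01 q7 -1.13
pre t30.3 w0.0456 p [0.518  0.0294 0.239 ] yaw1.470 F [ 0.4 -0.2 -1.8] Mz0.02 q7 -0.82
True
down t32.2 w0.0456 p [0.6274 0.0172 0.2077] yaw1.468 F [-0.3 -0.2  4.8] Mz0.03 q7 -0.76
up t33.7 w0.0755 p [0.6274 0.0168 0.3618] yaw1.468 F [-0.2 -0.2  0.2] Mz-0.03 q7 -0.64
 t36.7 w0.0880 p [ 0.2313 -0.5807  0.4045] yaw0.379 F [ 0.2  1.  -0.9] Mz0.01 q7 -0.08
[293. 213.] [0.6282 0.0408] tray [-0.0021  0.0734] (87, 46) ang87.1 z0.0747 [189. 188. 197.] 586
[537. 272.] [ 0.4687 -0.4879] tray [-0.1066 -0.4689] (71, 33) ang15.9 z0.0676 [111. 109. 101.] 73
[452. 285.] [ 0.4513 -0.3005] tray [-0.1431 -0.2842] (47, 48) ang60.8 z0.0672 [139. 101.  63.] 459
[375. 286.] [ 0.4576 -0.1316] tray [-0.1541 -0.1155] (46, 46) ang58.6 z0.0716 [174. 173. 169.] 443
[173. 310.] [0.4267 0.3093] tray [-0.2299  0.3198] (47, 43) ang87.8 z0.0634 [160. 161. 174.] 359
slot 0 off 0.02468234289178985
```

```bash
ls pics
```

```text
a.png
b.png
c.png
d.png
d_s.png
e.png
e0.png
rim.png
rim_side.npy
rim_side.png
rim_top.npy
rim_top.png
side0.png
side0d.npy
top0.png
top0d.npy
```

```bash
cat > run.py <<'E'
from h import *
def slots(n,tag=""):
    p,d=grab_frame("top"); P=cloud("top",d); q=P[...,:2]-TC; X,Y,Z=q@ex,q@ey,P[...,2]; ok=True
    for s in range(n):
        m=(Z>.060)&(Z<.082)&(abs(X)<.06)&(abs(Y-SY[s])<.0241)
        c=np.array([X[m].mean(),Y[m].mean()]); e=c-[0,SY[s]]
        print("slot",s,"err mm",(e*1000).round(1),"z%.4f"%np.median(Z[m]),m.sum()); ok&=m.sum()>200 and np.abs(e).max()<.005
    if not ok: print("SLOT CHECK FAILED"); raise SystemExit
def go(px,slot,box,tag,bl):
    b=find(bl,px); print("TARGET",b["px"],b["rc"],b["wh"])
    if np.hypot(*(b["px"]-px))>40: print("not found"); raise SystemExit
    pickplace(b,slot,box); goto_joints(PARK); st(); bl=look(tag); slots(slot+1); return bl
E
python3 - <<'E'
from run import *
bl=look("e1"); slots(2)
bl=go((173,310),2,False,"f",bl)
bl=go((375,286),3,True,"g",bl)
p,d=grab_frame("side"); cv2.imwrite("pics/g_s.png",p[:,:,::-1])
E
```

```text
[293. 213.] [0.6282 0.0408] tray [-0.002   0.0734] (87, 46) ang87.1 z0.0746 [189. 188. 197.] 574
[537. 273.] [ 0.4681 -0.4875] tray [-0.1073 -0.4685] (70, 35) ang14.1 z0.0680 [112. 110. 101.] 81
[452. 285.] [ 0.4518 -0.3004] tray [-0.1426 -0.284 ] (48, 47) ang60.8 z0.0671 [139. 101.  63.] 460
[375. 286.] [ 0.4576 -0.1314] tray [-0.1541 -0.1154] (46, 46) ang58.7 z0.0713 [174. 173. 168.] 448
[173. 310.] [0.4268 0.3093] tray [-0.2299  0.3199] (47, 43) ang87.8 z0.0634 [161. 161. 175.] 359
slot 0 err mm [-0.9 -0.6] z0.0736 284
slot 1 err mm [-1.1  1.6] z0.0758 348
TARGET [173. 310.] [0.42675244 0.30929813] (47, 43)
grip t42.0 w0.0458 p [0.4266 0.3093 0.204 ] yaw1.468 F [-1.2  1.4  1.3] Mz-0.02 q7 -1.37
lift t42.5 w0.0456 p [0.4269 0.309  0.2392] yaw1.468 F [ 0.6 -1.1 -3.3] Mz0.02 q7 -1.32
pre t44.9 w0.0457 p [ 0.5134 -0.0189  0.2391] yaw1.469 F [-0.2  1.  -3.4] Mz-0.01 q7 -0.66
True
down t46.8 w0.0457 p [ 0.6224 -0.0309  0.2076] yaw1.468 F [1.  0.2 3.9] Mz-0.00 q7 -0.62
up t48.4 w0.0751 p [ 0.6225 -0.0311  0.3619] yaw1.468 F [ 0.6  0.7 -1.2] Mz-0.04 q7 -0.50
 t51.2 w0.0877 p [ 0.2314 -0.5
[... 612 characters left out ...]
.3 w0.0462 p [ 0.5079 -0.0681  0.2383] yaw1.466 F [ 0.3 -0.9 -2.2] Mz0.06 q7 -0.39
True
down t58.1 w0.0456 p [ 0.6175 -0.0787  0.2076] yaw1.469 F [-0.7  0.2  4.4] Mz-0.01 q7 -0.38
up t59.7 w0.0749 p [ 0.6175 -0.0789  0.3618] yaw1.468 F [-0.3 -0.3 -0.8] Mz0.01 q7 -0.29
 t62.4 w0.0878 p [ 0.2315 -0.5806  0.4046] yaw0.380 F [0.1 0.5 0.3] Mz0.04 q7 -0.08
[347. 216.] [ 0.6175 -0.0785] tray [-0.0005 -0.0464] (46, 46) ang86.5 z0.0753 [168. 168. 163.] 414
[452. 285.] [ 0.4513 -0.3003] tray [-0.1431 -0.284 ] (48, 48) ang60.8 z0.0671 [140. 101.  63.] 462
slot 0 err mm [-0.9  0.2] z0.0735 283
slot 1 err mm [-0.4  1.6] z0.0759 357
slot 2 err mm [2.2 4.7] z0.0674 311
slot 3 err mm [-1.7 -0.3] z0.0754 447
```

Run:
```python
from run import *
bl=look("h0")
bl=go((452,285),4,True,"h",bl)
p,d=grab_frame("top"); a=cv2.resize(p[170:250,200:400,::-1],None,fx=4,fy=4,interpolation=cv2.INTER_CUBIC)
p,d=grab_frame("side"); b=cv2.resize(p[200:320,200:400,::-1],None,fx=2.2,fy=2.2,interpolation=cv2.INTER_CUBIC)
o=np.zeros((600,800,3),np.uint8);o[:320]=a;o[330:330+b.shape[0],:b.shape[1]]=b;cv2.imwrite("pics/row.png",o)
```

```text
[347. 216.] [ 0.6175 -0.0785] tray [-0.0005 -0.0464] (46, 46) ang86.5 z0.0752 [168. 168. 163.] 412
[537. 272.] [ 0.4683 -0.487 ] tray [-0.1071 -0.468 ] (70, 34) ang14.1 z0.0686 [112. 110. 101.] 77
[452. 285.] [ 0.4517 -0.3005] tray [-0.1427 -0.2842] (48, 47) ang60.8 z0.0673 [140. 101.  63.] 452
TARGET [452. 285.] [ 0.451711   -0.30047818] (48, 47)
grip t65.9 w0.0460 p [ 0.4517 -0.3005  0.204 ] yaw1.060 F [-0.4  0.1  1.6] Mz0.08 q7 -0.20
lift t66.4 w0.0461 p [ 0.4516 -0.3005  0.239 ] yaw1.060 F [-0.6  0.1 -1.9] Mz-0.02 q7 -0.18
pre t67.8 w0.0460 p [ 0.5033 -0.1165  0.2389] yaw1.466 F [-1.6 -0.6 -1.5] Mz-0.05 q7 -0.21
True
down t69.7 w0.0454 p [ 0.6125 -0.1267  0.2076] yaw1.468 F [-0.5  0.7  4.3] Mz0.01 q7 -0.22
up t71.2 w0.0747 p [ 0.6126 -0.1268  0.3618] yaw1.468 F [-0.2 -0.7 -0.8] Mz-0.03 q7 -0.15
 t73.8 w0.0881 p [ 0.2315 -0.5806  0.4046] yaw0.380 F [ 0.5 -0.5 -0.3] Mz-0.03 q7 -0.08
[358. 216.] [ 0.6151 -0.1035] tray [-0.0003 -0.0715] (95, 47) ang83.7 z0.0730 [145.  109.   75.5] 816
slot 0 err mm [-1.   0.1] z0.0735 287
slot 1 err mm [-0.6  1.4] z0.0757 362
slot 2 err mm [2.  4.4] z0.0677 313
slot 3 err mm [-1.5 -0.4] z0.0754 447
slot 4 err mm [-1.1 -0.8] z0.0718 444
```

View pics/row.png

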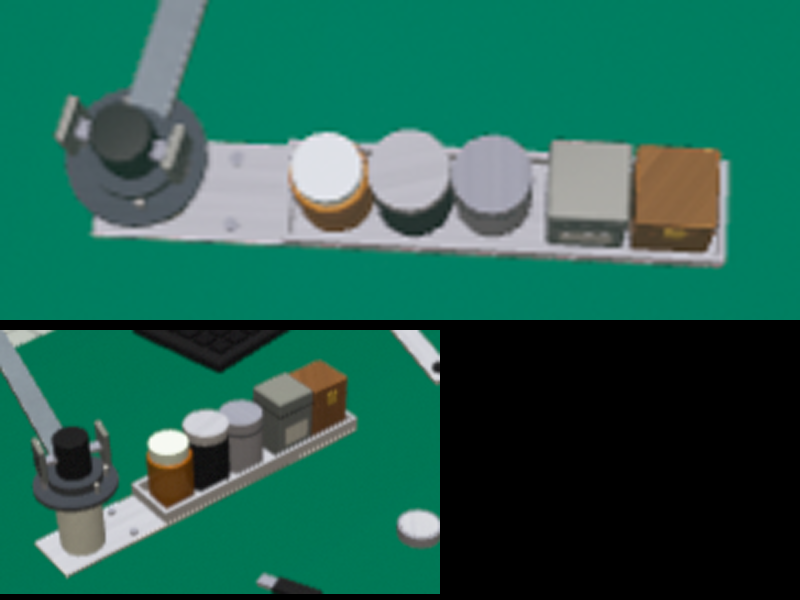

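Run:
```python
from run import *
for y in(SY[3],SY[4]):
    move_pose(pos(T(0,y),.14),ori(TY))
    if move_linear(pos(T(0,y),.046),.12,threshold=12): st("CONTACT"); raise SystemExit
    command_gripper(.03,12); st("grip")
    print(move_linear(pos(T(0,y+.0045),.046),.03,threshold=8)); st("slid")
    command_gripper(.075); move_linear(pos(T(0,y+.0045),.14),.2); command_gripper(.088)
SY[3]+=.0045; SY[4]+=.0045
goto_joints(PARK); slots(5)
A=1.345
move_pose(pos(HUB,.22),ori(TY+A)); st()
if move_linear(pos(HUB,.117),.12,threshold=15): st("CONTACT"); raise SystemExit
command_gripper(.04,30); st("sq")
turn(A,0,8,0)
command_gripper(.088); st("open"); hold(.3)
move_linear(pos(HUB,.22),.2); goto_joints(PARK); st("park"); 
p,d=grab_frame("top"); a=cv2.resize(p[170:250,200:400,::-1],None,fx=4,fy=4,interpolation=cv2.INTER_CUBIC)
P=cloud("top",d); m=(P[...,2]>.085)&(P[...,2]<.095); m[:160]=0;m[260:]=0;m[:,:262]=0;m[:,400:]=0
W=P[m][:,:2]; vx=cv2.fitLine((W*1000).astype(np.float32),cv2.DIST_HUBER,0,.1,.1).ravel(); print("bar angle rel tray",np.arctan2(vx[0],-vx[1])*1, np.arctan2(-ey[0],ey[1]))
p,d=grab_frame("side"); b=cv2.resize(p[200:320,200:400,::-1],None,fx=2.2,fy=2.2,interpolation=cv2.INTER_CUBIC)
o=np.zeros((600,800,3),np.uint8);o[:320]=a;o[330:330+b.shape[0],:b.shape[1]]=b;cv2.imwrite("pics/fin.png",o)
```

```text
grip t78.0 w0.0457 p [ 0.6179 -0.0788  0.2091] yaw1.468 F [-1.2  0.7  0.6] Mz-0.04 q7 -0.42
False
slid t78.2 w0.0458 p [ 0.6185 -0.0736  0.209 ] yaw1.469 F [-0.1  1.4  1.2] Mz-0.02 q7 -0.43
grip t81.9 w0.0462 p [ 0.613  -0.1267  0.2091] yaw1.468 F [-0.5  0.4 -0.3] Mz0.03 q7 -0.34
False
slid t82.2 w0.0460 p [ 0.6136 -0.1216  0.209 ] yaw1.469 F [-0.1  0.9  1.6] Mz-0.03 q7 -0.35
slot 0 err mm [-0.9  0. ] z0.0734 288
slot 1 err mm [-0.8  1.6] z0.0757 361
slot 2 err mm [1.7 1.6] z0.0679 348
slot 3 err mm [-0.8  0.6] z0.0754 439
slot 4 err mm [-0.5  0.1] z0.0715 444
 t89.2 w0.0879 p [0.6439 0.1697 0.3829] yaw2.811 F [ 1.  -0.5 -0.1] Mz-0.01 q7 0.51
sq t90.8 w0.0489 p [0.6437 0.1714 0.2806] yaw2.814 F [1.4 3.1 3. ] Mz-0.07 q7 0.45
turn 1.18 t91.1 w0.0488 p [0.6437 0.1713 0.2805] yaw2.649 F [1.6 1.9 3.3] Mz-0.05 q7 0.31
turn 1.01 t91.4 w0.0489 p [0.6436 0.1712 0.2805] yaw2.484 F [0.5 1.7 6.1] Mz-0.08 q7 0.16
turn 0.84 t91.7 w0.0490 p [0.6435 0.171  0.2805] yaw2.316 F [0.9 1.6 6.4] Mz-0.07 q7 0.01
turn 0.67 t91.9 w0.0489 p [0.6434 0.1709 0.2805] yaw2.148 F [0.7 1.6 7.4] Mz-0.02 q7 -0.14
turn 0.50 t92.2 w0.0489 p [0.6433 0.1709 0.2805] yaw1.980 F [-1.8  1.4  7. ] Mz-0.12 q7 -0.28
turn 0.34 t92.5 w0.0485 p [0.6431 0.1708 0.2805] yaw1.812 F [-1.1  0.9  7.8] Mz-0.10 q7 -0.43
turn 0.17 t92.7 w0.0491 p [0.643  0.1708 0.2805] yaw1.644 F [-3.3  1.   8.7] Mz-0.08 q7 -0.58
turn 0.00 t93.0 w0.0490 p [0.6428 0.1709 0.2805] yaw1.476 F [-4.1  0.7  9.5] Mz-0.07 q7 -0.72
open t93.8 w0.0876 p [0.6435 0.1707 0.2798] yaw1.469 F [-0.8  0.6  0.2] Mz0.03 q7 -0.73
park t97.7 w0.0874 p [ 0.2311 -0.5808  0.4047] yaw0.379 F [ 0.2  0.6 -0.2] Mz0.03 q7 -0.08
bar angle rel tray 3.044074 -0.10245082709206714
```

View pics/fin.png

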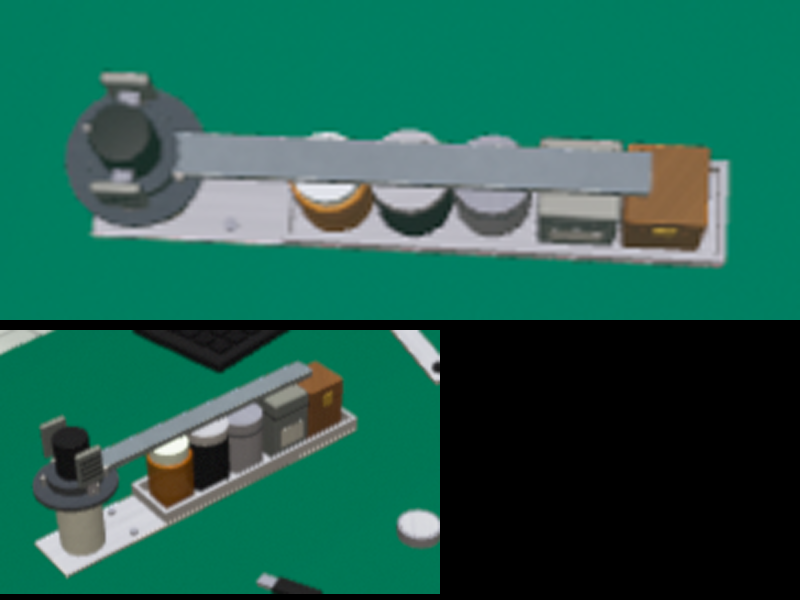

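```bash
python3 -c "
from h import *
hold(.3); hand_in(); st()"
```

```text
the job is handed in; nothing more can be done
the job is handed in; nothing more can be done
```

All five containers are packed in the tray under the closed keeper bar, and I handed the job in at about 98 s of the 210 s. `hand_in()` reports no verdict, so the checks below are my own measurements.

- **Opening:** I squeezed the tabs and turned the hub 1.34 rad. After release, the pictures showed the bar swung clear and the tabs out.
- **Packing:** From the hub end, the row is jar, can_tall, can_short, box_grey, box_wood. The wrist force never showed anything unusual.
- **Gap found and mended:** A check of the full row showed can_short about 4.5 mm too near the hub, which left a gap of about 7 mm before box_grey. I slid both boxes up 4.5 mm. The next measurement put every container within 2 mm of its planned place along and across the tray, with tops at the expected heights.
- **Closing:** I squeezed and turned the hub back. The bar's measured direction agrees with the tray's axis to about 0.005 rad. Both tabs stand as far apart in the picture as they did at the start.
- **Not measured:** I judged the tabs and the uprightness of the containers from the pictures and the top heights. I did not measure the bystanders' positions again, but the pictures I viewed showed nothing moved. I saw no sign of a knocked container, except that a small shift of can_short could also explain its offset. I saw no slackened grip.

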